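Fit the hanging rod into the pottery drying stand

TASK

Fit the long wooden rod into the drying stand: take it off its rest and thread it lengthwise through the round holes of both end boards, until it sits roughly centred, sticking well out on both sides, and lies in the holes on its own. Leave the short rod lying on the rest.

Things in the scene. Friction and masses are not known exactly. Their poses are not given: they have to be found in the camera images.
- stand: Fixed plywood stand: base 110 x 114 mm, and two upright end boards 110 mm wide, 14 mm thick, tops 124 mm above the table. Origin: centre of its underside, on the table, z up. The boards are centred at y = -50 and +50 mm (outer faces at 57 mm); each has a round through hole 36 mm in diameter, centre at x = 0, 90 mm above the table, so the holes' common axis runs along the stand's y.
- long_rod: The rod to use: plain light wooden dowel, 16 mm thick, 260 mm long, about 45 g, lying level in one of the rest's two places. Origin: its middle, on its axis, 38 mm above the table at the start; its own y axis runs along the rod, both ends are alike. Lying in the stand's holes its axis is about 80 mm above the table.
- short_rod: Dowel of the same wood and thickness, only 110 mm long: too short for the stand. It lies beside the long rod, in the other place on the rest, and stays there. Origin: its middle; its own y axis runs along the rod.
- rod_rest: Low fixed plywood rest, 150 mm along x, 90 mm along y, 38 mm high. Origin: centre of its underside, on the table. Two notched bars (at y = -35 and +35 mm, 14 mm thick) carry the rods along the rest's y, one at x = -35 and one at x = +35 mm (either rod in either), in notches 22 mm wide, 8 mm deep. The long rod overhangs the rest by about 85 mm at each end.
Not all that is in view belongs to the job. What is shaped like the short_rod but purple or yellow is not meant.

How it is judged:
At the end, for the whole second after the job is handed in: The long rod lies at rest through both holes: its middle within 50 mm of the stand's middle along the hole axis, within 20 mm of that axis sideways, 60 to 102 mm above the table, aligned within 0.25 rad. The short rod is still on the rest, within 70 mm of its middle (y of long_rod in the frame of stand between -0.05 and 0.05 m and x of long_rod in the frame of stand between -0.02 and 0.02 m and z of long_rod in the frame of stand between 0.06 and 0.102 m and angle between the y axis of long_rod and the y axis of stand, either way round below 0.25 rad and linear speed of long_rod below 0.03 m/s and height (world z) of short_rod below 0.06 m and horizontal distance between short_rod and rod_rest below 0.07 m); the robot touches nothing.
It fails at once if the short rod is moved more than 50 mm from where it lay (distance of short_rod from where it was at the start of the episode above 0.05 m).
It also fails if it takes over 45 s, if anything falls off the work surface, if the arm or the gripper's body presses on something with over 40 N, if the wrist force passes 120 N, or if a joint passes its speed limit or range.

ROBOT

A 7-joint arm with a two-finger parallel gripper is mounted at the origin on the work surface. World frame = base frame: x ahead of the robot, y to its left, z up, the work surface at z = 0. Lengths are in m, angles in rad, forces in N, time in s.
With the tool pointing down it reaches from about 0.4 to 0.875 m from the base axis. Payload 4.4 kg.
Tool frame: the origin (TCP) lies midway between the tips of the shut fingers; the grasp point (between the pads) lies 19 mm behind it; z points along the fingers, x is the direction in which the jaws open and shut, and the axes are right-handed (so a half turn about z gives the same grasp; the last joint's range is limited). The gripper opens to 85 mm and grips with 20 to 120 N. Pads are 22 mm wide; open, the fingers measure 114 mm over their backs; the gripper's body (76 mm by 85 mm) begins 54 mm behind the grasp point. The pads swing forward as they close: fully open they stand 13 mm farther back than shut.
Start: joints at [-1.336, 0.628, 0.038, 1.517, -0.027, 0.996, -0.02], TCP at [0.193, 0.621, 0.231] pointing down, gripper open.
Joint ranges: [-3.06, 3.06], [-0.37, 2.12], [-1.25, 1.32], [0.18, 2.47], [-1.1, 4.24], [0.23, 1.98], [-2.94, 2.94]. Speed limits (rad/s): [2.57, 2.57, 3.14, 3.14, 3.14, 3.14, 3.14].

INTERFACE

Orientations are given as a unit quaternion [w, x, y, z].
In Python, from rig import read_state, capture, sign_off gives the robot as it stands. The module is installed in compiled form; this text tells all that it offers.
- The arm moves only by the tool send_rows, never from a script. Its argument "increments" is a list of rows, each a list of 7 numbers: the shift along the world's x, y, z in units of 600 mm (1.0 is 600 mm), then the turn, a rotation vector about the world's x, y, z in units of 180 degrees (1.0 is 180 degrees), then the gripper command: -1 is fully open, 1 is shut, values between are in proportion. A call has 1 to 10 rows; each row is the pose to reach, as a shift and turn from the pose commanded when the call began, turning the shorter way round; what a row does not reach only later rows make up. A row lasts 1/10 s, in which the tool goes at most 50 mm and 8.59 degrees, less where a joint would pass 70% of its speed; a pose out of reach is approached as far as the arm can. A call with a number of a shift or a turn outside -1 to 1 is refused whole. A call with a gripper value outside its range is refused whole. The fingers move at their own pace and stop on an object; the grip force is fixed at half the most. Time passes only in rows, so rows that repeat a pose let the fingers close. It gives the time, the measured TCP pose, the force and the opening at its end, in the units of the state.
- read_state(): the state, without advancing time (a new reading comes with each control period).
- capture(name): name is "scene" or "top"; returns a dict with "frame" (400x640x3 uint8, blue, green, red), "K" (3x3 intrinsics, pixels), "rvec" (rotation vector, rad) and "tvec" (3), from world to camera coordinates, as OpenCV has them. Camera axes: x right, y down, z forward; pixel columns grow to the right and rows downward; lengths in m; the calibration is good to about 2 mm. A picture is of the moment at which its call begins. There is no depth.
- sign_off(): hands the job in, once; it reports no verdict.
The state is a dict: "time_s": time; "joint_pos": joint angles; "qd": joint speeds; "joint_torque": joint torques, N m; "eef_pos": TCP position; "orientation": TCP orientation; "force": force on the tool from outside, world axes, zero at the start; "ft_torque": the same for the moment, N m; "gripper_width": opening from 0.0 (shut) to 1.0 (fully open).
Only numpy, scipy, OpenCV 4.12 (cv2) and the standard library are available. Lean on these libraries where they do the work, as an engineer would, in place of code of your own. Each camera call takes 0.05 s, during which the arm holds its last target.

## Working session

There is one attempt and no reset: what is moved stays moved. The work goes in short steps, Python scripts to look and compute and a tool call to move; the robot and the scene stay as the last step left them, time stands still between calls to the robot, and variables do not carry over. Pictures are saved under pics/ and viewed, and the job is handed in when it is done.

Besides the shell and the picture viewer there is one more tool, called in YAML: its name, and indented under it one key for each argument. send_rows: Moves the arm, as the interface text tells. Shifts and turns lie within -1 to 1; 1 stands for 600 mm of shift or 180 degrees of turn. Its arguments: {"type":"object","properties":{"increments":{"type":"array"}},"required":["increments"]}

```bash
mkdir -p pics; python3 - <<'E'
from rig import read_state, capture
import cv2,pickle
print(read_state())
for n in("scene","top"):
    c=capture(n); cv2.imwrite(f"pics/{n}0.png",c["frame"]); pickle.dump(c,open(f"{n}0.pkl","wb")); print(n,c["K"],c["rvec"],c["tvec"])
E
```

```text
{'time_s': 0.0, 'joint_pos': array([-1.33577709,  0.62933942,  0.03842654,  1.51838072, -0.0269776 ,
        0.99629748, -0.0200133 ]), 'qd': array([-6.42810641e-05, -1.09307310e-03,  6.12528975e-04,  5.63609263e-04,
       -8.53292571e-04,  2.80035320e-04,  1.55521328e-04]), 'joint_torque': array([ 8.70397398e-04, -5.63399220e+01,  1.22652322e+00, -1.93441558e+01,
        1.10910862e-02,  1.07439252e-02,  4.32508642e-06]), 'eef_pos': array([0.19237997, 0.62021718, 0.23038909]), 'orientation': array([ 5.79641425e-04,  8.05074843e-01,  5.93172477e-01, -7.57307434e-04]), 'force': array([0.83134005, 0.63167415, 0.37730656]), 'ft_torque': array([0.03818444, 0.00320201, 0.02387115]), 'gripper_width': 1.0032472662507224}
scene [[463.95656246   0.         313.96777679]
 [  0.         463.95656246 200.50591319]
 [  0.           0.           1.        ]] [ 1.96232218  1.59351903 -0.5693247 ] [-0.01286736 -0.31067573  1.23347317]
top [[501.40628067   0.         322.11750218]
 [  0.         501.40628067 199.58044309]
 [  0.           0.           1.        ]] [ 2.1447961  -2.20718892  0.10181183] [-0.05113312  0.44577951  1.11681609]
```

View pics/scene0.png

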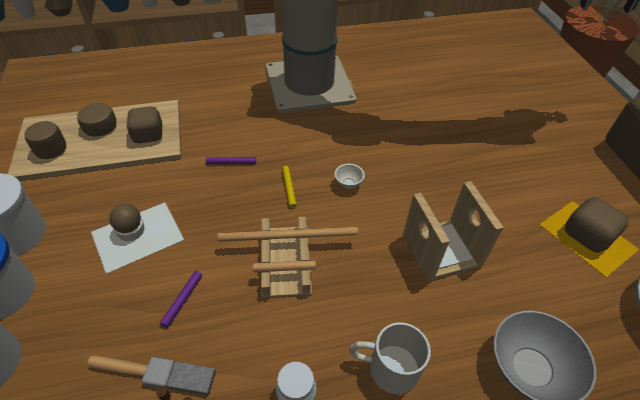

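View pics/top0.png

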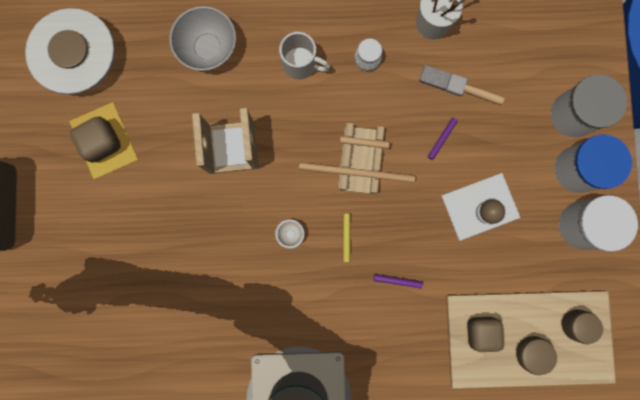

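```bash
cat > h.py <<'E'
import cv2,numpy as np,pickle
def P(c,pts):
    return cv2.projectPoints(np.array(pts,float).reshape(-1,1,3),c["rvec"],c["tvec"],c["K"],None)[0].reshape(-1,2)
def back(c,uv,z):
    R=cv2.Rodrigues(c["rvec"])[0]; C=-R.T@np.ravel(c["tvec"])
    d=R.T@np.linalg.inv(c["K"])@np.array([uv[0],uv[1],1.]); return C+d*(z-C[2])/d[2]
E
python3 - <<'E'
from h import *
c=pickle.load(open("top0.pkl","rb"))
f=c["frame"]
cv2.imwrite("pics/ctop.png",cv2.resize(f[90:220,170:430],None,fx=3,fy=3,interpolation=cv2.INTER_CUBIC))
s=pickle.load(open("scene0.pkl","rb"))
cv2.imwrite("pics/cscene.png",cv2.resize(s["frame"][170:310,200:510],None,fx=2.5,fy=2.5,interpolation=cv2.INTER_CUBIC))
for n,uv,z in [("LA",(301,166),.038),("LB",(413,179),.038),("SA",(341,140),.038),("SB",(389,146),.038)]: print(n,back(c,uv,z))
for n,uv,z in [("LA",(219,237),.038),("LB",(357,231),.038)]: print("sc",n,back(s,uv,z))
E
```

```text
LA [ 0.51957663 -0.01858667  0.038     ]
LB [ 0.48299221 -0.26876585  0.038     ]
SA [ 0.57626971 -0.11029868  0.038     ]
SB [ 0.55946616 -0.21804738  0.038     ]
sc LA [ 0.48373458 -0.27140135  0.038     ]
sc LB [ 0.5217346  -0.01658592  0.038     ]
```

View pics/ctop.png

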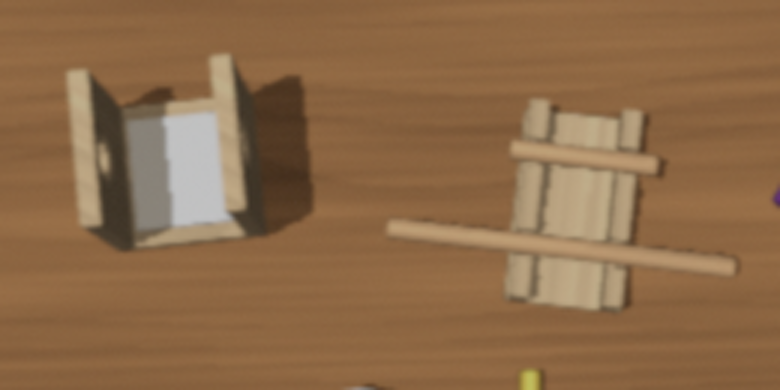

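View pics/cscene.png

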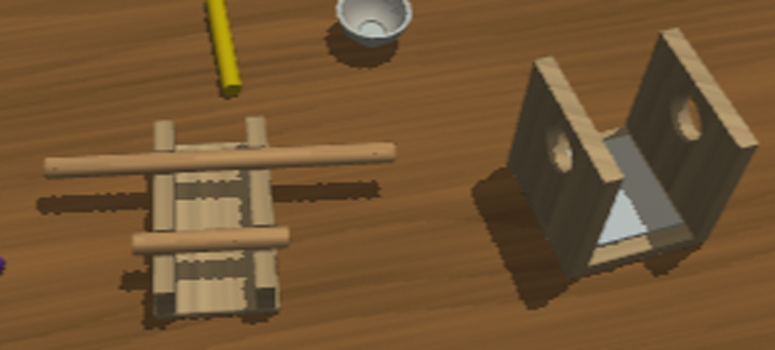

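```bash
python3 - <<'E'
from h import *
from scipy.optimize import least_squares
c=pickle.load(open("top0.pkl","rb"));s=pickle.load(open("scene0.pkl","rb"))
def un(p,k,o): return (np.array(p)+.5)/k-.5+np.array(o)
# order: (x+, y outer/inner..) 
top=un([(67,71),(91,70),(79,228),(102,226),(209,55),(231,54),(228,212),(247,208)],3,(170,90))
tx=[.055,.055,-.055,-.055]*2; ty=[.057,.043,.057,.043,-.043,-.057,-.043,-.057]
W=np.c_[tx,ty,[.124]*8]
sc=un([(536,61),(554,57),(603,185),(623,179),(659,36),(680,29),(740,149),(758,145)],2.5,(200,170))
sx=[-.055,-.055,.055,.055]*2; sy=[-.057,-.043]*2+[.043,.057]*2
V=np.c_[sx,sy,[.124]*8]
def tr(p,Q):
    a=p[2];R=np.array([[np.cos(a),-np.sin(a),0],[np.sin(a),np.cos(a),0],[0,0,1]]);return Q@R.T+[p[0],p[1],0]
ft=lambda p:(P(c,tr(p,W))-top).ravel(); fs=lambda p:(P(s,tr(p,V))-sc).ravel()
for nm,f in(("top",ft),("scene",fs),("both",lambda p:np.r_[ft(p),fs(p)])):
    r=least_squares(f,[.55,.15,0]);print(nm,r.x,np.degrees(r.x[2]),np.sqrt(np.mean(r.fun**2)), np.abs(r.fun).max())
p=r.x
# overlay
for n,cc in(("top",c),("scene",s)):
    im=cv2.resize(cc["frame"],None,fx=3,fy=3,interpolation=cv2.INTER_CUBIC)
    t=np.linspace(0,2*np.pi,40)
    for y in(-.057,-.043,.043,.057):
        u=P(cc,tr(p,np.c_[.018*np.cos(t),0*t+y,.09+.018*np.sin(t)]))*3+1
        cv2.polylines(im,[u.astype(int)],True,(0,0,255),1)
        q=P(cc,tr(p,[[-.055,y,0],[.055,y,0],[.055,y,.124],[-.055,y,.124]]))*3+1
        cv2.polylines(im,[q.astype(int)],True,(0,255,0),1)
    u=P(cc,tr(p,[[0,0,.09]]))[0]*3; x,y=int(u[0]),int(u[1]); cv2.imwrite(f"pics/ov_{n}.png",im[max(0,y-200):y+200,x-200:x+200])
# rod fit both
E1=un([(388,228),(736,266)],3,(170,90)); S1=un([(396,152),(45,168)],2.5,(200,170))
def fr(q):
    d=np.array([np.sin(q[2]),np.cos(q[2]),0])*.13;m=np.array([q[0],q[1],.038])
    return np.r_[(P(c,[m+d,m-d])-E1).ravel(),(P(s,[m+d,m-d])-S1).ravel()]
r=least_squares(fr,[.5,-.145,.14]);print("rod",r.x,np.degrees(r.x[2]),r.fun)
E
```

```text
top [0.57283542 0.14140558 0.08346372] 4.7821189839485205 0.47722030348144856 1.0215820579658725
scene [0.57425237 0.13961912 0.06983897] 4.001478310399093 0.5394270288832314 1.1732652704516227
both [0.57341586 0.14052145 0.07580219] 4.343145754559522 0.6568505939810291 1.6451435223437727
rod [ 0.50229168 -0.1438844   0.14172633] 8.12032030874329 [ 0.47520852 -0.09875793 -0.31879593  0.20404036 -0.53862266 -0.07201155
  0.66731147  0.28746729]
```

View pics/ov_top.png

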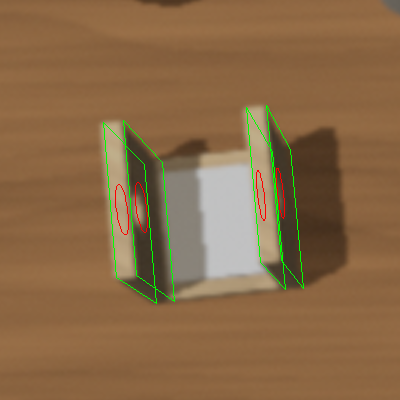

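View pics/ov_scene.png

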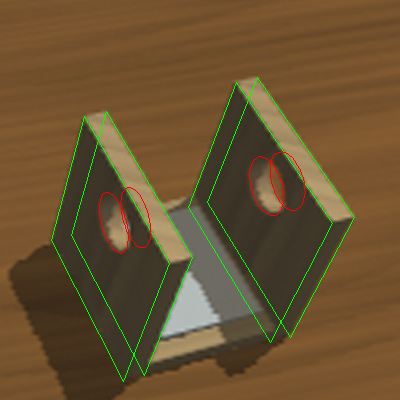

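Seen so far, in original pixels:
- **Top view:** long rod from (301,166) to (413,179). Stand at about (225,142).
- **Possible mix-ups:** short rod (365,143), yellow stick (347,237), purple sticks (442,138) and (398,281), and the brush handle (483,92).

In the crop, the bare wooden rod overhanging the rest measures about 253–258 mm, so it's the long rod.

The overlay fits the stand and its holes well. I'll grip the rod 100 mm from its middle, towards −y.

send_rows:
  increments:
    - [0.513,-0.7,0,0,0,-0.4,-1]
    - [0.513,-0.7,0,0,0,-0.4,-1]
    - [0.513,-0.7,0,0,0,-0.4,-1]
    - [0.513,-0.7,0,0,0,-0.4,-1]
    - [0.513,-0.7,0,0,0,-0.4,-1]
    - [0.513,-0.7,0,0,0,-0.4,-1]
    - [0.513,-0.7,0,0,0,-0.4,-1]
    - [0.513,-0.7,0,0,0,-0.4,-1]
    - [0.513,-0.7,0,0,0,-0.4,-1]
    - [0.513,-0.7,0,0,0,-0.4,-1]

```text
time_s: 1.1
eef_pos: [0.4887, 0.2159, 0.2311]
orientation: [0.0, 1.0, 0.006, -0.0]
force: [0.8, 0.1, 0.4]
gripper_width: 0.999
```

send_rows:
  increments:
    - [-0.01,-0.74,0,0,0,-0.049,-1]
    - [-0.01,-0.74,0,0,0,-0.049,-1]
    - [-0.01,-0.74,0,0,0,-0.049,-1]
    - [-0.01,-0.74,0,0,0,-0.049,-1]
    - [-0.01,-0.74,0,0,0,-0.049,-1]
    - [-0.01,-0.74,0,0,0,-0.049,-1]
    - [-0.01,-0.74,-0.13,0,0,-0.049,-1]
    - [-0.01,-0.74,-0.13,0,0,-0.049,-1]
    - [-0.01,-0.74,-0.13,0,0,-0.049,-1]
    - [-0.01,-0.74,-0.13,0,0,-0.049,-1]

```text
time_s: 2.1
eef_pos: [0.4796, -0.2319, 0.1512]
orientation: [0.001, 0.997, -0.074, -0.002]
force: [-1.1, 0.6, -0.1]
gripper_width: 0.997
```

send_rows:
  increments:
    - [0,0,0,0,0,0,-1]
    - [0,0,0,0,0,0,-1]

```text
time_s: 2.3
eef_pos: [0.4823, -0.225, 0.1533]
orientation: [-0.001, 0.998, -0.07, -0.0]
force: [-0.3, -0.2, 0.2]
gripper_width: 1.003
```

```bash
python3 - <<'E'
from rig import *
from scipy.spatial.transform import Rotation as R
import numpy as np
s=read_state();q=s["orientation"];M=R.from_quat([*q[1:],q[0]]).as_matrix()
print(s["eef_pos"],np.degrees(np.arctan2(M[1,0],M[0,0])),M[:,2],s["joint_pos"])
d=np.array([np.sin(.1417),np.cos(.1417)]);print(np.array([.5023,-.1439])-.1*d-s["eef_pos"][:2])
E
```

```text
[ 0.48227787 -0.22504855  0.15332969] -8.007583848682936 [-3.54166173e-04  1.45775285e-03 -9.99998875e-01] [ 0.13401647  0.5978767   0.37884293  1.93150919 -0.34124837  0.67569954
  0.58264776]
[ 0.0058995  -0.01784918]
```

send_rows:
  increments:
    - [0.01,-0.03,0,0,0,0,-1]
    - [0.01,-0.03,-0.06,0,0,0,-1]
    - [0.01,-0.03,-0.12,0,0,0,-1]
    - [0.01,-0.03,-0.18,0,0,0,-1]
    - [0.01,-0.03,-0.224,0,0,0,-1]
    - [0.01,-0.03,-0.224,0,0,0,-1]
    - [0.01,-0.03,-0.224,0,0,0,-1]

```text
time_s: 3.0
eef_pos: [0.4891, -0.243, 0.0198]
orientation: [-0.0, 0.998, -0.069, 0.0]
force: [0.8, 0.3, -0.1]
gripper_width: 1.003
```

```bash
python3 - <<'E'
from rig import *
import cv2
print(read_state()["eef_pos"])
f=capture("top")["frame"];g=capture("scene")["frame"]
a=cv2.resize(f[90:220,280:440],(640,520),interpolation=2);cv2.imwrite("pics/g1.png",a)
cv2.imwrite("pics/g2.png",cv2.resize(g[130:310,150:400],(750,540),interpolation=2))
E
```

```text
[ 0.48910233 -0.24295606  0.01982357]
```

View pics/g1.png

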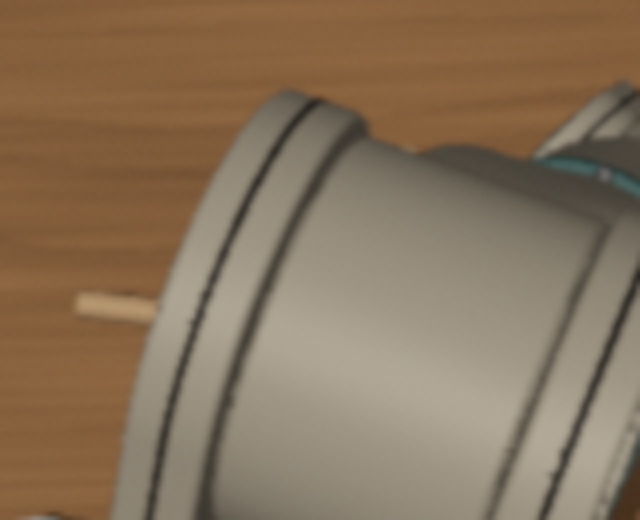

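View pics/g2.png

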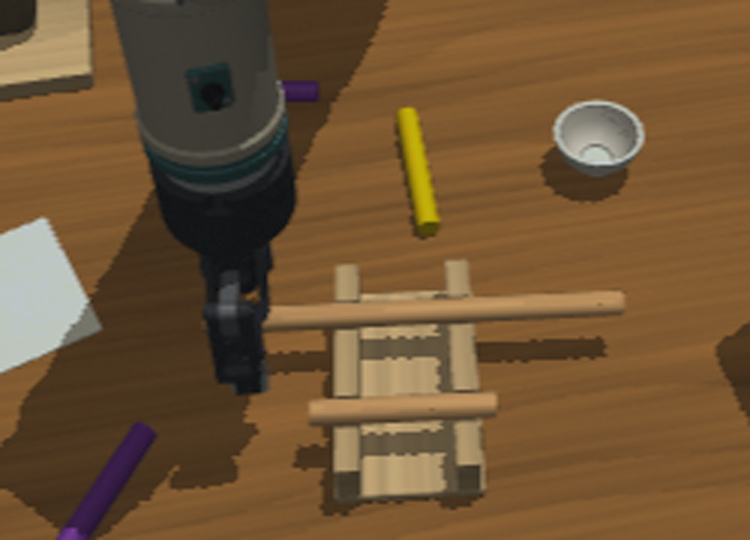

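The fingers straddle the rod near its −y end (crop pixel (240,320)), clear of the short rod and the rest. I'll close the gripper now.

send_rows:
  increments:
    - [0,0,0,0,0,0,1]
    - [0,0,0,0,0,0,1]
    - [0,0,0,0,0,0,1]
    - [0,0,0,0,0,0,1]
    - [0,0,0,0,0,0,1]
    - [0,0,0,0,0,0,1]
    - [0,0,0,0,0,0,1]
    - [0,0,0,0,0,0,1]
    - [0,0,0,0,0,0,1]
    - [0,0,0,0,0,0,1]

```text
time_s: 4.1
eef_pos: [0.4881, -0.2446, 0.0189]
orientation: [0.0, 0.998, -0.07, 0.0]
force: [-0.4, -1.2, 1.3]
gripper_width: 0.162
```

send_rows:
  increments:
    - [0,0,0.05,0,0,0,1]
    - [0,0,0.1,0,0,0,1]
    - [0,0,0.15,0,0,0,1]
    - [0,0,0.2,0,0,0,1]
    - [0,0,0.2,0,0,0,1]
    - [0,0,0.2,0,0,0,1]

```text
time_s: 4.7
eef_pos: [0.4883, -0.2442, 0.1391]
orientation: [-0.0, 0.998, -0.07, 0.0]
force: [-0.5, 0.4, -1.8]
gripper_width: 0.168
```

send_rows:
  increments:
    - [0.06,0.03,0,0,0,0.02,1]
    - [0.12,0.06,0,0,0,0.04,1]
    - [0.182,0.09,0,0,0,0.069,1]
    - [0.182,0.107,0,0,0,0.069,1]
    - [0.182,0.107,0,0,0,0.069,1]
    - [0.182,0.107,0,0,0,0.069,1]
    - [0.182,0.107,0,0,0,0.069,1]

```text
time_s: 5.4
eef_pos: [0.5956, -0.1819, 0.1384]
orientation: [0.0, 0.999, 0.037, -0.001]
force: [0.5, -0.0, -1.0]
gripper_width: 0.162
```

```bash
python3 - <<'E'
from rig import *
import cv2,pickle
s=read_state();print(s["eef_pos"],s["orientation"],s["gripper_width"],s["joint_pos"])
for n in("top","scene"):
    c=capture(n);pickle.dump(c,open(n+"1.pkl","wb"));f=c["frame"]
    k=f[90:250,180:440] if n=="top" else f[100:300,200:510]
    cv2.imwrite(f"pics/l_{n}.png",cv2.resize(k,None,fx=2.5 if n=="scene" else 3,fy=2.5 if n=="scene" else 3,interpolation=2))
E
```

```text
[ 0.59559064 -0.18191386  0.13841686] [ 2.90710419e-04  9.99327190e-01  3.66621063e-02 -9.86048002e-04] 0.16248591019731012 [ 0.05102126  0.72216667  0.3326539   1.68909103 -0.30887352  0.78411884
  0.60057977]
```

View pics/l_top.png

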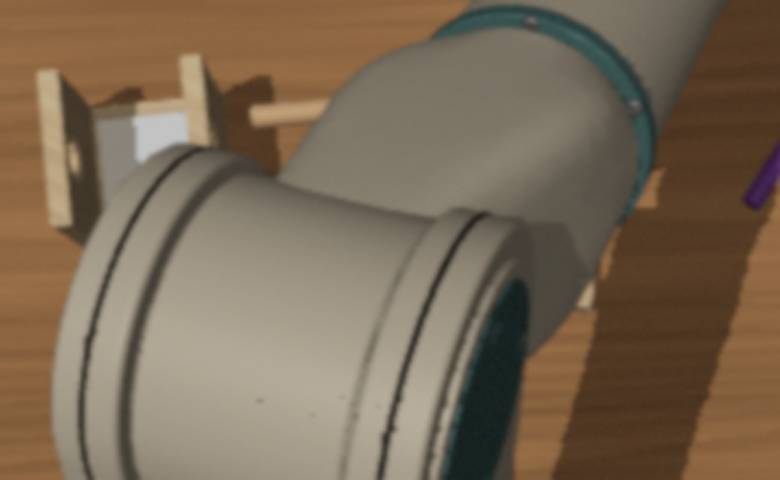

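View pics/l_scene.png

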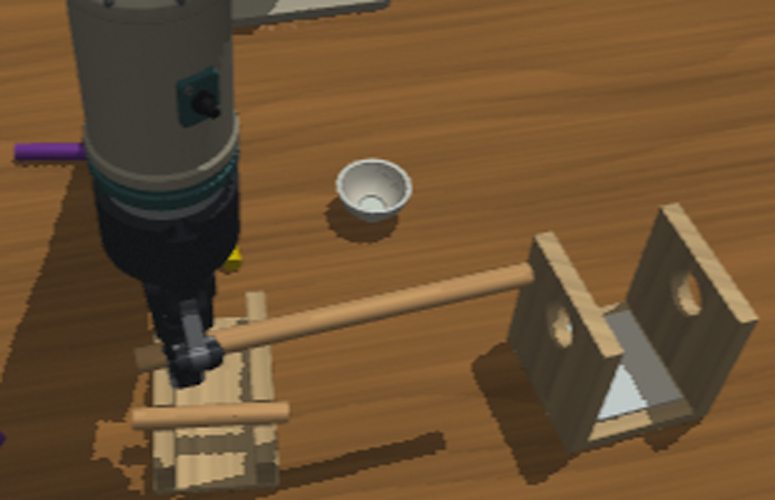

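```bash
python3 - <<'E'
from h import *
t=pickle.load(open("top1.pkl","rb"));s=pickle.load(open("scene1.pkl","rb"))
ut=(np.array([252,115.])+.5)/3-.5+[180,90]; us=(np.array([530,273.])+.5)/2.5-.5+[200,100]
M=lambda c:c["K"]@np.c_[cv2.Rodrigues(c["rvec"])[0],np.ravel(c["tvec"])]
X=cv2.triangulatePoints(M(t),M(s),ut,us);X=(X[:3]/X[3]).ravel();print(X,P(t,X)-ut,P(s,X)-us)
tcp=np.array([.5956,-.1819,.1384]); a=2*.0367;d=np.array([-np.sin(a),np.cos(a),0]);print("exp",tcp+[0,0,.019]+.23*d,a)
p=np.array([.5734,.1405]);b=.0758
sy=np.array([-np.sin(b),np.cos(b)]);sx=np.array([np.cos(b),np.sin(b)])
print("tip in stand",(X[:2]-p)@sx,(X[:2]-p)@sy,"tcp",(tcp[:2]-p)@sx,(tcp[:2]-p)@sy)
# line of rod in scene: slope points
for u in [(240,337),(530,273)]:
    print((np.array(u)+.5)/2.5-.5+[200,100])
L=[tcp+[0,0,.019]+k*d for k in(-.03,0.02,.23)]
print(P(s,L),(P(s,L)-[200,100])*2.5)
E
```

```text
[0.57990149 0.0498995  0.15736251] [[0.28402299 0.09435907]] [[ 0.42936761 -0.00679142]]
exp [0.57873315 0.04748071 0.1574    ] 0.0734
tip in stand -0.000378121645381961 -0.09083268294528306 tcp -0.00227827088031508 -0.3231553952540417
[295.7 234.5]
[411.7 208.9]
[[253.33093046 244.36295092]
 [285.25177328 237.09125383]
 [410.48141275 208.56343553]] [[133.32732615 360.90737729]
 [213.12943321 342.72813458]
 [526.20353186 271.40858883]]
```

send_rows:
  increments:
    - [0.004,0,-0.03,0,0,0.0025,1]
    - [0.004,0,-0.06,0,0,0.0025,1]
    - [0.004,0,-0.09,0,0,0.0025,1]
    - [0.004,0,-0.112,0,0,0.0025,1]
    - [0.004,0,-0.112,0,0,0.0025,1]
    - [0.004,0,-0.112,0,0,0.0025,1]

```text
time_s: 6.1
eef_pos: [0.5997, -0.1808, 0.072]
orientation: [0.0, 0.999, 0.042, 0.0]
force: [1.3, -0.6, 0.0]
gripper_width: 0.168
```

```bash
python3 - <<'E'
from rig import *
import cv2,pickle
s=read_state();print(s["eef_pos"],s["orientation"])
f=capture("scene")["frame"]
cv2.imwrite("pics/m.png",cv2.resize(f[180:310,270:430],None,fx=4.5,fy=4.5,interpolation=2))
E
```

```text
[ 0.59970758 -0.18075829  0.07198908] [1.12776848e-04 9.99130421e-01 4.16939407e-02 6.12332958e-05]
```

View pics/m.png

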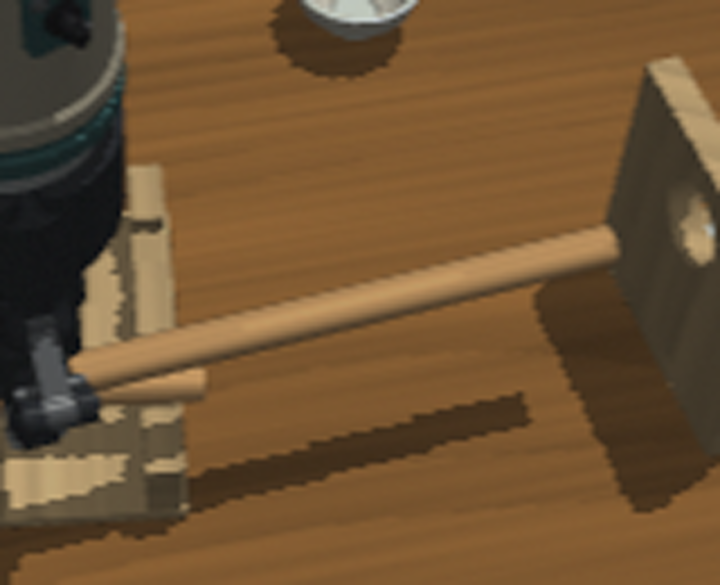

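send_rows:
  increments:
    - [-0.003,0.03,0,0,0,0,1]
    - [-0.006,0.06,0,0,0,0,1]
    - [-0.008,0.09,0,0,0,0,1]
    - [-0.011,0.12,0,0,0,0,1]
    - [-0.013,0.15,0,0,0,0,1]
    - [-0.015,0.18,0,0,0,0,1]
    - [-0.015,0.18,0,0,0,0,1]

```text
time_s: 6.85
eef_pos: [0.5908, -0.0667, 0.0722]
orientation: [-0.002, 0.999, 0.045, 0.0]
force: [0.2, 0.6, -0.1]
gripper_width: 0.163
```

```bash
python3 - <<'E'
from rig import *
import cv2,numpy as np
s=read_state();print(s["eef_pos"],s["orientation"],s["force"])
d=s["eef_pos"][:2]-[.5734,.1405];b=.0758;print(d@[np.cos(b),np.sin(b)],d@[-np.sin(b),np.cos(b)])
f=capture("scene")["frame"]
cv2.imwrite("pics/n.png",cv2.resize(f[170:300,330:510],None,fx=4.2,fy=4.2,interpolation=2))
f=capture("top")["frame"]
cv2.imwrite("pics/n2.png",cv2.resize(f[80:200,150:310],None,fx=4.5,fy=4.5,interpolation=2))
E
```

```text
[ 0.59078866 -0.06673073  0.07218694] [-1.75091185e-03  9.98989692e-01  4.49056479e-02  1.14529094e-04] [ 0.20548983  0.6165257  -0.07163025]
0.0016456753939292827 -0.20795247780591108
```

View pics/n.png

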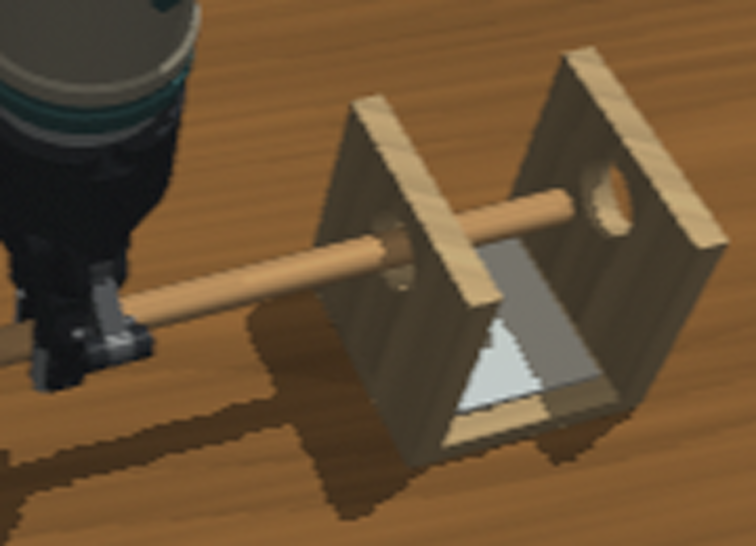

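View pics/n2.png

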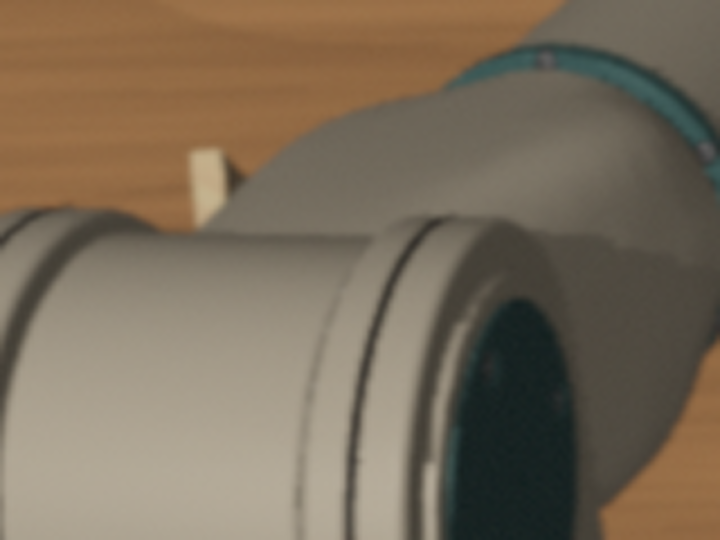

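send_rows:
  increments:
    - [-0.002,0.025,0,0,0,0,1]
    - [-0.004,0.05,0,0,0,0,1]
    - [-0.006,0.075,0,0,0,0,1]
    - [-0.007,0.09,0,0,0,0,1]
    - [-0.007,0.09,0,0,0,0,1]

```text
time_s: 7.45
eef_pos: [0.5863, -0.0154, 0.0715]
orientation: [-0.001, 0.999, 0.044, -0.0]
force: [0.0, 0.4, -2.3]
gripper_width: 0.17
```

send_rows:
  increments:
    - [-0.002,0.025,0,0,0,0,1]
    - [-0.004,0.05,0,0,0,0,1]
    - [-0.006,0.075,0,0,0,0,1]
    - [-0.007,0.09,0,0,0,0,1]
    - [-0.007,0.09,0,0,0,0,1]

```text
time_s: 7.95
eef_pos: [0.5821, 0.0385, 0.0715]
orientation: [-0.001, 0.999, 0.044, -0.0]
force: [0.5, -0.7, -0.7]
gripper_width: 0.164
```

```bash
python3 - <<'E'
from rig import *
import cv2,numpy as np
s=read_state();print(s["eef_pos"],s["orientation"],s["force"])
d=s["eef_pos"][:2]-[.5734,.1405];b=.0758;print(d@[np.cos(b),np.sin(b)],d@[-np.sin(b),np.cos(b)])
f=capture("scene")["frame"]
cv2.imwrite("pics/o.png",cv2.resize(f[150:300,360:550],None,fx=4,fy=4,interpolation=2))
E
```

```text
[0.5820528  0.0384887  0.07152428] [-6.31890107e-04  9.99045488e-01  4.36769045e-02 -2.04337249e-04] [ 0.48167465 -0.74340712 -0.68462825]
0.0009028970076068755 -0.10237363309392647
```

View pics/o.png

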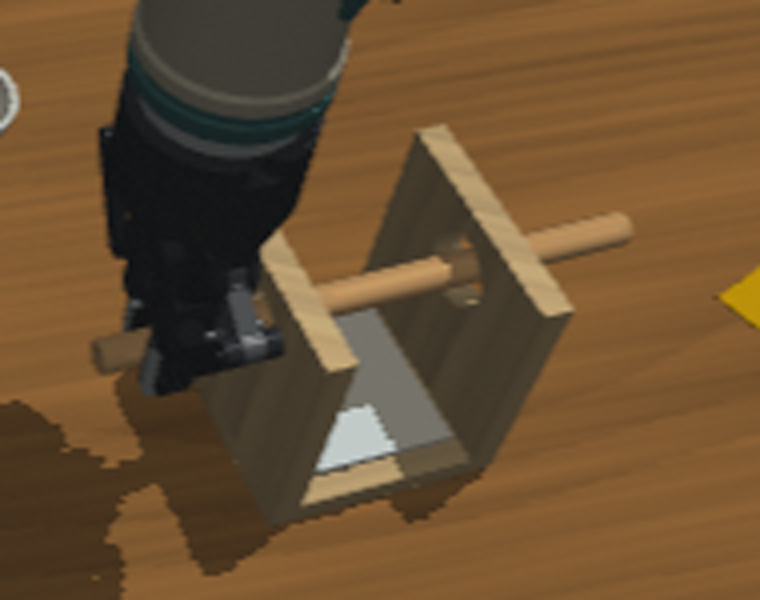

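send_rows:
  increments:
    - [0,0,-0.005,0,0,0,1]
    - [0,0,-0.01,0,0,0,1]
    - [0,0,-0.015,0,0,0,1]
    - [0,0,-0.015,0,0,0,1]
    - [0,0,-0.015,0,0,0,1]

```text
time_s: 8.5
eef_pos: [0.5822, 0.0353, 0.0625]
orientation: [0.0, 0.999, 0.042, -0.0]
force: [0.6, 0.2, -0.8]
gripper_width: 0.162
```

send_rows:
  increments:
    - [0,0,-0.002,0,0,0,1]
    - [0,0,-0.002,0,0,0,0.4]
    - [0,0,-0.002,0,0,0,0.2]
    - [0,0,-0.002,0,0,0,0]
    - [0,0,-0.002,0,0,0,-0.5]
    - [0,0,-0.002,0,0,0,-0.5]
    - [0,0,-0.002,0,0,0,-0.5]
    - [0,0,-0.002,0,0,0,-0.5]

```text
time_s: 9.3
eef_pos: [0.5823, 0.0358, 0.0615]
orientation: [-0.0, 0.999, 0.042, 0.0]
force: [0.2, 0.1, 0.4]
gripper_width: 0.752
```

```bash
python3 - <<'E'
from rig import *
import cv2,numpy as np
s=read_state();print(s["eef_pos"],s["gripper_width"],s["force"])
f=capture("scene")["frame"]
cv2.imwrite("pics/p.png",cv2.resize(f[150:300,360:550],None,fx=4,fy=4,interpolation=2))
E
```

```text
[0.58233901 0.03575275 0.0615488 ] 0.7519992065665007 [0.23575604 0.1032757  0.35948217]
```

View pics/p.png

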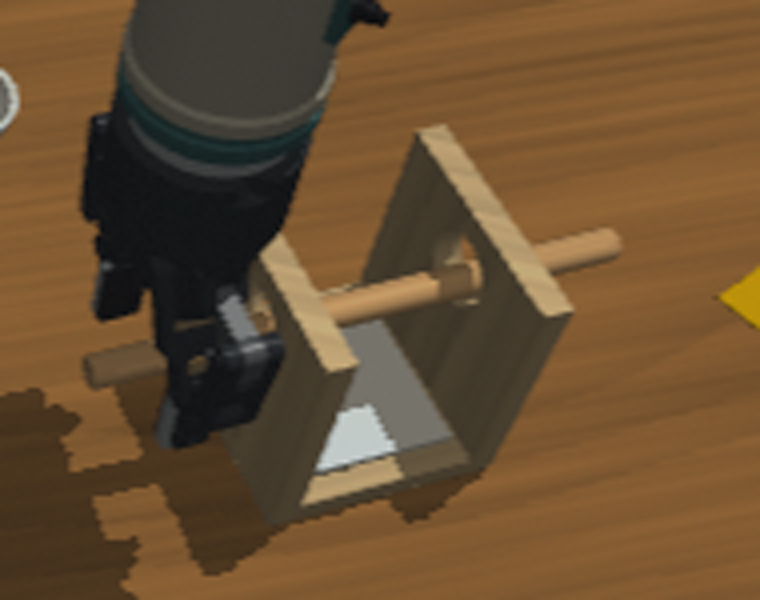

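send_rows:
  increments:
    - [0,0,0.03,0,0,0,-0.5]
    - [0,0,0.06,0,0,0,-0.5]
    - [0,0,0.1,0,0,0,-0.5]
    - [0,0,0.15,0,0,0,-0.5]
    - [0,0,0.22,0,0,0,-0.5]
    - [0,0,0.28,0,0,0,-0.5]
    - [0,-0.08,0.28,0,0,0,-0.5]
    - [0,-0.15,0.28,0,0,0,-0.5]
    - [0,-0.22,0.28,0,0,0,-0.5]
    - [0,-0.22,0.28,0,0,0,-0.5]

```text
time_s: 10.35
eef_pos: [0.5812, -0.105, 0.2304]
orientation: [0.003, 0.999, 0.037, 0.0]
force: [-0.6, 0.0, -0.6]
gripper_width: 0.749
```

send_rows:
  increments:
    - [0,-0.08,0,0,0,0,-0.5]
    - [0,-0.16,0,0,0,0,-0.5]
    - [0,-0.24,0,0,0,0,-0.5]
    - [0,-0.3,0,0,0,0,-0.5]
    - [0,-0.3,0,0,0,0,-0.5]
    - [0,-0.3,0,0,0,0,-0.5]

```text
time_s: 10.95
eef_pos: [0.5819, -0.2767, 0.2292]
orientation: [-0.0, 0.999, 0.041, -0.0]
force: [0.6, 1.3, 0.3]
gripper_width: 0.751
```

```bash
python3 - <<'E'
from rig import *
import cv2,pickle
for n in("top","scene"):
    c=capture(n);pickle.dump(c,open(n+"2.pkl","wb"));f=c["frame"]
    k=f[80:220,150:410] if n=="top" else f[150:300,230:550]
    z=3 if n=="top" else 2.5
    cv2.imwrite(f"pics/e_{n}.png",cv2.resize(k,None,fx=z,fy=z,interpolation=2))
E
```

```text
(no output)
```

View pics/e_top.png

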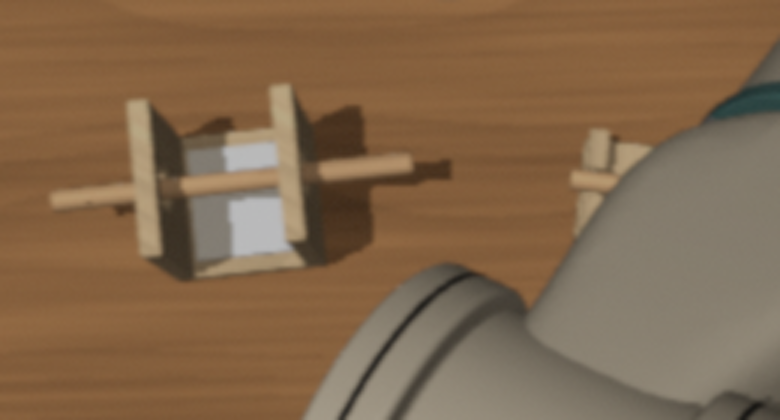

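View pics/e_scene.png

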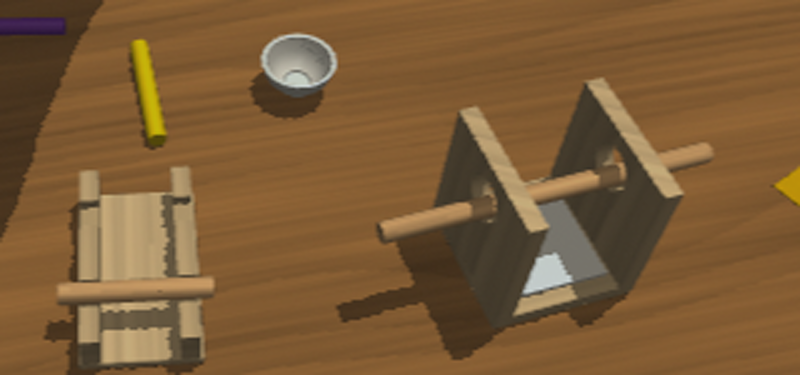

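```bash
python3 - <<'E'
from h import *
from rig import *
t=pickle.load(open("top2.pkl","rb"));s=pickle.load(open("scene2.pkl","rb"))
p=np.array([.5734,.1405]);b=.0758;sy=np.array([-np.sin(b),np.cos(b)]);sx=np.array([np.cos(b),np.sin(b)])
M=lambda c:c["K"]@np.c_[cv2.Rodrigues(c["rvec"])[0],np.ravel(c["tvec"])]
XS=[]
for a,e in(((52,200.),(710,152.)),((411,164.),(380,232.))):
    ut=(np.array(a)+.5)/3-.5+[150,80]; us=(np.array(e)+.5)/2.5-.5+[230,150]
    X=cv2.triangulatePoints(M(t),M(s),ut,us);X=(X[:3]/X[3]).ravel();XS.append(X);print(X,(X[:2]-p)@sx,(X[:2]-p)@sy)
m=np.mean(XS,0);print("mid",(m[:2]-p)@sx,(m[:2]-p)@sy,m[2],"len",np.linalg.norm(XS[0]-XS[1]))
# short rod scene ends
for e in((58,294),(214,287)):
    print(back(s,(np.array(e)+.5)/2.5-.5+[230,150],.038))
sign_off()
E
```

```text
[0.56390667 0.26865846 0.08014366] 0.0002390378480825803 0.1285093649071792
[0.58318914 0.00843913 0.07902454] -0.00023959824346868233 -0.13242297386911553
mid -2.801976931075161e-07 -0.0019568044809681723 0.07958410263802207 len 0.26093517767448215
[ 0.56168221 -0.21828715  0.038     ]
[ 0.57823096 -0.10917035  0.038     ]
the job is handed in; nothing more can be done
```

The long rod now lies in both holes of the stand, and I handed the job in at about 11 s of the 45 s allowed. I gripped it about 100 mm from its middle, lifted it off the rest, lined it up with the holes and pushed it through both boards. Then I lowered it onto the hole edges, let go and moved the arm clear.

Last checks, triangulated from both cameras before handing in:
- **Position:** the rod's middle is about 2 mm from the stand's middle along the hole axis and less than 1 mm from the axis sideways. It sits 80 mm above the table.
- **Alignment:** the rod is parallel to the hole axis to within about 0.005 rad. Its measured length was 261 mm, against the true 260 mm.
- **Short rod:** it is still on the rest, within about 2 mm of where it lay.
- **Gripper and forces:** the gripper was well away from everything, and the forces I read at the end of each move stayed within a few newtons.

No check failed. The one small disagreement was the stand's yaw: the two cameras differed by 0.8° in the first fit, so I used the combined value. I didn't measure the rod's speed, but it looked at rest in the last pictures.

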